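# Dock the tall battery box and start its charger

## Task

Push the tall battery box along the bench, upright and flat on its base, between the two rails of the charging dock until it stands flush against the dock's back stop. Push it low, near its base, because it tips when pushed high; do not lift or tilt it and keep the fingers off its carrying handle. Only when the box is fully home, press the charger's round button all the way down, then back away; leave the other things on the bench where they are.

Things in the scene. Friction and masses are not known exactly. Their poses are not given: they have to be found in the camera images.
- battery_box: Tall loose battery box: grey block, black lid, steel handle on top. 84 mm (x) by 70 mm (y) by 150 mm high, 190 with handle; flat upright faces. 0.7 to 1.0 kg; sliding takes 4 to 7 N; pushed higher than about 50 mm above the bench it tips. Origin: centre of its underside. z up; its -y face looks towards the dock (within 0.2 rad), so its +y face is the one to push.
- box_handle: The carrying handle on top of the battery box, a round steel bar 10 mm thick from 150 to 190 mm above the bench, 60 mm long along the box's x. Not to be touched by the fingers. Its origin and axes are those of the battery box.
- dock: Charging dock fixed to the bench. Origin: on the bench, where the centre of the box's underside is when fully home, axes then parallel. The box enters along -y and slides on the bench itself. Two low rails, 24 mm high, 12 mm thick, at x = -55 and +55 mm (98 mm clear between), y = -50 to +50 mm, then flared to about 125 mm clear at the mouth, y = 95 mm.
- dock_stop (a point): Middle of the back stop's face, on the bench, at y = -35 mm in the dock's frame. The stop is 46 mm high and 122 mm wide. Right behind it is the grey charger housing, 46 mm high, 96 mm wide (x), reaching to y = -168 mm; the push button is on its top.
- start_top (a point): Centre of the top of the round white push button (28 mm across) on top of the charger housing, at x = 0, y = -130 mm in the dock's frame, about 68 mm above the bench.
- start (a joint): Travel of the button in m: 0 up, 0.006 fully down; it is sprung, goes down vertically, takes about 4 N and comes up again.
- tip_cup: White cup, 70 mm across, 50 mm high, right of and beyond the dock; bystander, origin at the centre of its underside.
- petri: Petri dish, 91 mm across, 14 mm high; bystander, origin at the centre of its underside.
- marker: Marker pen, 143 mm long, 14 mm thick, lying on the bench; bystander, origin at its middle on the bench.
- tape_roll: Roll of tape, 100 mm across, 19 mm high, on the left near the front edge; bystander, origin at the centre of its underside.
- tip_rack_1: Tip rack, 122 by 85 by 66 mm, standing between the gel tanks; bystander, origin at the centre of its underside.

How it is judged:
By the outcome, as a careful person would: the job done as asked, in the order asked, and still so for the second after the job is handed in, with the robot touching nothing.
It also fails if it takes over 69 s, if anything falls off the work surface, if the arm or the gripper's body presses on something with over 40 N, if the wrist force passes 120 N, or if a joint passes its speed limit or range.

## Robot

A 7-joint arm with a two-finger parallel gripper is mounted at the origin on a cart in front of the work surface, level with it; the furniture and walls round the work are solid. World frame = base frame: x ahead of the robot, y to its left, z up, the work surface at z = 0. Lengths are in m, angles in rad, forces in N, time in s.
With the tool pointing down it reaches from about 0.4 to 0.85 m from the base axis. Payload 10.4 kg.
Tool frame: the origin (TCP) lies midway between the tips of the shut fingers; the grasp point (between the pads) lies 19 mm behind it (r.tcp_to_grasp is the z of the grasp point in the tool frame, in m); z points along the fingers, x is the direction in which the jaws open and shut, and the axes are right-handed (so a half turn about z gives the same grasp; the last joint's range is limited). The gripper opens to 87 mm and grips with 3 to 60 N. Pads are 19 mm wide; open, the fingers measure 117 mm over their backs; the gripper's body (75 mm by 190 mm) begins 51 mm behind the grasp point.
Start: joints at [1.325, 0.332, -0.065, 1.46, 0.022, 1.35, -0.088], TCP at [0.138, -0.61, 0.223] pointing down, gripper open.
Joint ranges: [-2.6, 2.6], [-0.5, 2.12], [-1.47, 1.34], [0.16, 2.42], [-1.27, 4.41], [0.06, 2.06], [-2.6, 2.6]. Speed limits (rad/s): [2.22, 2.22, 2.79, 2.79, 3.14, 3.14, 3.14].

## Interface

Orientations are given as a unit quaternion [x, y, z, w].
In Python, from bench import r, camera, close_job gives the robot as it stands. The module is installed in compiled form; this text tells all that it offers.
- The arm moves only by the shell command python3 -m crank 'ROWS' [FORCE]. ROWS is JSON, a list of rows, each an object of numbers: "x", "y", "z": the shift along the tool's x, y, z scaled (see below); "ax", "ay", "az": the turn, a rotation vector about the tool's x, y, z scaled (see below); "claw": the closure, from -1 (fully open) to 1 (shut), so that 0 is half open. A call has exactly 5 rows; each row is the pose to reach, as a shift and turn from the pose commanded when the call began, along the tool's axes at that moment; what a row does not reach only later rows make up. The controller multiplies each number of a shift by 1 m and each number of a turn by 2 rad. A row lasts 1/12 s, in which the tool goes at most 41.7 mm and 7.16 degrees, less where a joint would pass 70% of its speed; a pose out of reach is approached as far as the arm can. A call with a number of a shift or a turn outside -1 to 1 is refused whole. A call with a gripper value outside its range is refused whole. The fingers move at their own pace and stop on an object; FORCE is the grip in N (left out, the last holds). Time passes only in rows, so rows that repeat a pose let the fingers close, or fill a call up. It gives the time, the measured TCP pose, the force and the opening at its end, in the units of the state.
- r.read_state(): the state, without advancing time (a new reading comes with each control period).
- camera(name): name is "scene" or "top" or "wrist"; returns a dict with "color" (480x640x3 uint8, blue, green, red), "fx", "fy", "cx", "cy" (pixels), "eye" and "orientation" of the camera in the world. Camera axes: x right, y down, z forward; pixel columns grow to the right and rows downward; lengths in m; the calibration is good to about 2 mm. The wrist camera is an equidistant fisheye: a pixel r from the principal point sees the ray r / f radians off the axis. A picture is of the moment at which its call begins. There is no depth.
- close_job(): hands the job in, once; it reports no verdict.
The state is a dict: "time": time; "joint_positions": joint angles; "joint_vel": joint speeds; "joint_torque": joint torques, N m; "ee_pos": TCP position; "eef_rot": TCP orientation; "ft_force": force on the tool from outside, world axes, zero at the start; "torque": the same for the moment, N m; "width": finger opening in m.
Only numpy, scipy, OpenCV 4.12 (cv2) and the standard library are available. Lean on these libraries where they do the work, as an engineer would, in place of code of your own. Each camera call takes 0.05 s, during which the arm holds its last target. There are 200 camera calls.

## Working session

There is one attempt and no reset: what is moved stays moved. The work goes in short steps, Python scripts to look and compute and a shell command to move; the robot and the scene stay as the last step left them, time stands still between calls to the robot, and variables do not carry over. Pictures are saved under pics/ and viewed, about 8 in all and at most 12, crops included, and the job is handed in when it is done.

```bash
mkdir -p pics; cat > h.py <<'E'
import numpy as np, cv2
from scipy.spatial.transform import Rotation as R
from bench import r, camera
def snap(n,f):
    c=camera(n); cv2.imwrite(f'pics/{f}.png',c['color']); return c
def ray(c,u,v,z):
    o=np.array(c['orientation']); M=R.from_quat(o).as_matrix() if o.size==4 else o.reshape(3,3)
    d=M@np.array([(u-c['cx'])/c['fx'],(v-c['cy'])/c['fy'],1]); e=np.array(c['eye'])
    return e+d*(z-e[2])/d[2]
def proj(c,p):
    o=np.array(c['orientation']); M=R.from_quat(o).as_matrix() if o.size==4 else o.reshape(3,3)
    q=M.T@(np.array(p)-c['eye']); return c['cx']+c['fx']*q[0]/q[2], c['cy']+c['fy']*q[1]/q[2]
def st():
    s=r.read_state(); print(round(s['time'],2),np.round(s['ee_pos'],4),np.round(s['eef_rot'],4),np.round(s['ft_force'],1),s['width']); print(R.from_quat(s['eef_rot']).as_matrix().round(3)); return s
E
python3 - <<'E'
from h import *
import pickle
st()
d={}
for n in('top','scene'):
    c=snap(n,n+'0'); d[n]=c; print(n,c['fx'],c['fy'],c['cx'],c['cy'],c['eye'],c['orientation'])
pickle.dump(d,open('c0.pkl','wb'))
E
```

```text
0.0 [ 0.138  -0.6092  0.2217] [ 7.813e-01 -6.241e-01 -6.000e-04 -4.000e-04] [-0.5  0.1  0.5] 0.08726773279942056
[[ 0.221 -0.975 -0.   ]
 [-0.975 -0.221  0.001]
 [-0.001  0.    -1.   ]]
top 566.5759736825257 566.5759736825257 314.1311724108721 241.6726913219105 [0.28776714 0.01174308 1.58711054] [-0.69516126  0.71084637 -0.07477673  0.07652905]
scene 591.3426209934984 591.3426209934984 328.13862951241487 228.43455789969445 [-0.50842263  0.971887    1.12566162] [-0.37493965  0.80601442 -0.4190694   0.18477513]
```

View pics/top0.png

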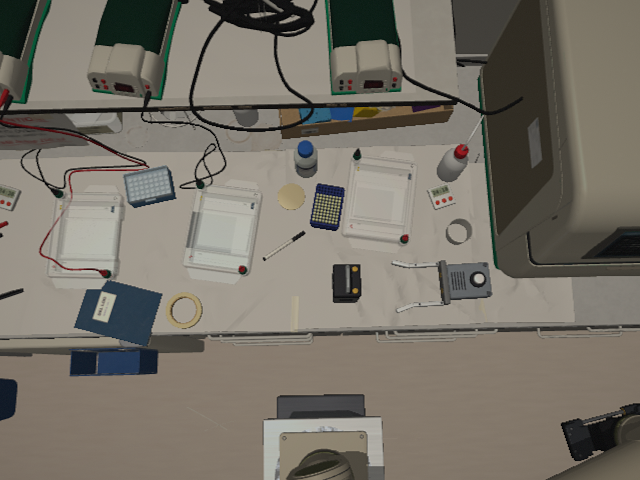

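View pics/scene0.png

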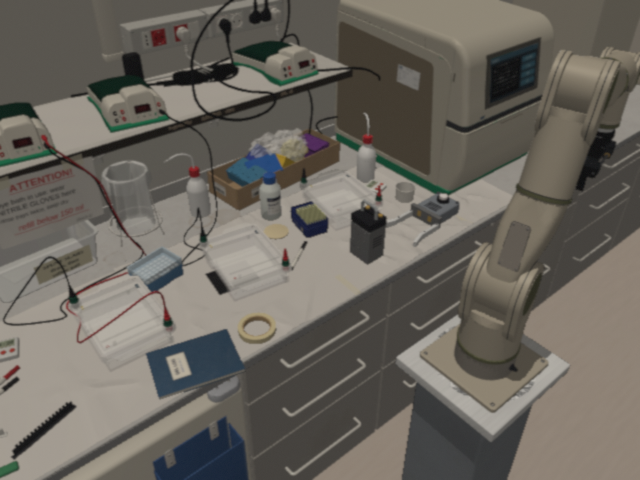

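The top view shows the box lid at about (347,282), the dock with rails from (393,263)/(398,308) to (445,~283), the charger at (466,280) and the button at (478,280). The robot base is at the bottom, and the tape is at (185,310).

```bash
python3 - <<'E'
from h import *
import pickle
c=pickle.load(open('c0.pkl','rb'))['top'];im=c['color']
cv2.imwrite('pics/crop1.png',cv2.resize(im[245:320,322:502],None,fx=4.4,fy=4.4,interpolation=cv2.INTER_CUBIC))
g=im.max(2).astype(int)
# lid dark
def blobs(m,roi,z):
    x0,x1,y0,y1=roi; k=np.zeros_like(m,np.uint8); k[y0:y1,x0:x1]=m[y0:y1,x0:x1]
    for q in cv2.findContours(k,cv2.RETR_EXTERNAL,cv2.CHAIN_APPROX_NONE)[0]:
        if cv2.contourArea(q)>60:
            rc=cv2.minAreaRect(q); b=cv2.boxPoints(rc)
            print(np.round(rc[0],1),np.round(rc[1],1),round(rc[2],1),[ray(c,*p,z)[:2].round(4).tolist() for p in [rc[0],*b]])
print('lid');blobs((g<60).astype(np.uint8),(325,370,255,310),.15)
print('btn');blobs((g>200).astype(np.uint8),(468,488,270,292),.068)
print('hous');blobs(((g<170)).astype(np.uint8),(443,497,255,305),.046)
print('rails');blobs((im.min(2)>215).astype(np.uint8),(388,447,255,316),.024)
E
```

```text
lid
[346.  283.5] [37. 28.] 90.0 [[0.4895, -0.0671], [0.5382, -0.0327], [0.5366, -0.1047], [0.4415, -0.101], [0.4431, -0.03]]
btn
hous
[469.5 279.5] [49. 53.] 90.0 [[0.5076, -0.4114], [0.5775, -0.3437], [0.5741, -0.4901], [0.439, -0.4779], [0.4422, -0.3342]]
rails
```

View pics/crop1.png

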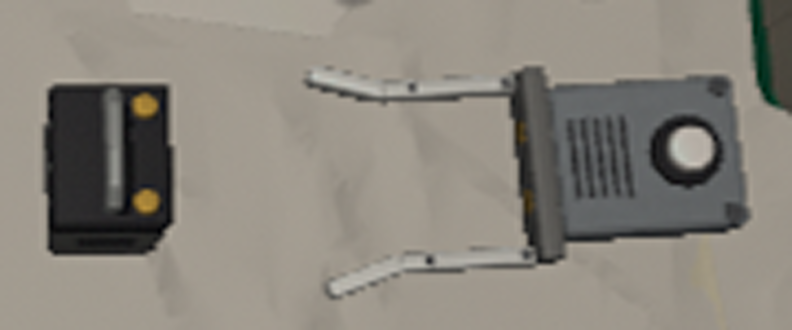

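The crop shows the lid corners at about crop (50,87), (168,87), (170,225), (50,228). The stop's top front edge runs (524,68)→(543,260), and the button is at (692,147). I'll convert these to world positions.

```bash
python3 - <<'E'
from h import *
import pickle
c=pickle.load(open('c0.pkl','rb'))['top']
P=lambda u,v,z:ray(c,322+(u+.5)/4.4-.5,245+(v+.5)/4.4-.5,z)[:2]
for n,u,v,z in [('btn',692,147,.068),('ring',686,151,.05),('stopA',524,68,.046),('stopB',543,260,.046),('houTL',555,83,.046),('houTR',728,75,.046),('houBR',748,230,.046),('houBL',566,240,.046),
 ('rUa',385,92,.024),('rUb',510,83,.024),('rLa',408,262,.024),('rLb',530,255,.024),('mU',310,75,.024),('mL',333,290,.024),
 ('lid1',50,87,.15),('lid2',168,87,.15),('lid3',170,225,.15),('lid4',50,228,.15),('hA',113,92,.19),('hB',113,208,.19)]:
    print(n,P(u,v,z).round(4))
a,b=P(524,68,.046),P(543,260,.046); print('stop w',np.linalg.norm(a-b),'mid',(a+b)/2,'x-axis ang',np.degrees(np.arctan2(*(a-b)[::-1])))
E
```

```text
btn [ 0.5079 -0.4311]
ring [ 0.5081 -0.4324]
stopA [ 0.5634 -0.3364]
stopB [ 0.4428 -0.3398]
houTL [ 0.5534 -0.3551]
houTR [ 0.556  -0.4638]
houBR [ 0.4585 -0.4677]
houBL [ 0.4549 -0.3548]
rUa [ 0.5538 -0.2521]
rUb [ 0.5578 -0.3318]
rLa [ 0.4457 -0.2603]
rLb [ 0.4484 -0.3369]
mU [ 0.5659 -0.205 ]
mL [ 0.4293 -0.2124]
lid1 [ 0.5398 -0.0353]
lid2 [ 0.5382 -0.1043]
lid3 [ 0.4574 -0.1023]
lid4 [ 0.4572 -0.0329]
hA [ 0.5291 -0.0697]
hB [ 0.4629 -0.0674]
stop w 0.12059290240895301 mid [ 0.50311738 -0.33807662] x-axis ang 1.6025317610320255
```

```bash
cat >> h.py <<'E'
def need(pos,tilt,yaw=1.8):
    """shift/turn rows-units from the current pose to TCP pos; tool x along dock x (yaw deg), fingers tilted (deg) toward dock -y"""
    s=st(); M=R.from_quat(s['eef_rot'])
    T=R.from_euler('z',yaw,degrees=True)*R.from_matrix(np.diag([1.,-1,-1]))*R.from_euler('x',tilt,degrees=True)
    d=M.inv().apply(np.array(pos)-s['ee_pos']); w=(M.inv()*T).as_rotvec()/2
    print('target z',T.as_matrix()[:,2].round(2),'shift',d.round(4),'turn',w.round(4))
E
python3 -m crank '[{"x":-0.146,"y":-0.125,"z":-0.08,"az":-0.15,"claw":0},{"x":-0.146,"y":-0.125,"z":-0.08,"az":-0.15,"claw":0},{"x":-0.146,"y":-0.125,"z":-0.08,"az":-0.15,"claw":0},{"x":-0.146,"y":-0.125,"z":-0.08,"az":-0.15,"claw":0},{"x":-0.146,"y":-0.125,"z":-0.08,"az":-0.15,"claw":0}]'
python3 -c "
from h import *
need([0.496,0.1,0.30],0)
need([0.496,0.1,0.15],45)"
```

```text
0.1 [ 0.138  -0.6092  0.2218] [ 7.813e-01 -6.241e-01 -5.000e-04 -4.000e-04] [ 0.5 -0.3 -0.3] 0.08692374523164192
[[ 0.221 -0.975 -0.   ]
 [-0.975 -0.221  0.001]
 [-0.001  0.    -1.   ]]
target z [ 0.  0. -1.] shift [-0.6127 -0.5059 -0.0774] turn [-4.000e-04  6.000e-04 -6.897e-01]
0.1 [ 0.138  -0.6092  0.2218] [ 7.813e-01 -6.241e-01 -5.000e-04 -4.000e-04] [ 0.5 -0.3 -0.3] 0.08692374523164192
[[ 0.221 -0.975 -0.   ]
 [-0.975 -0.221  0.001]
 [-0.001  0.    -1.   ]]
target z [-0.02  0.71 -0.71] shift [-0.6125 -0.5059  0.0726] turn [ 0.3268 -0.2693 -0.6517]schema error: expected keys x, y, z, ax, ay, az, claw
```

```bash
sed -i "s/from_euler('x',tilt/from_euler('x',-tilt/" h.py
python3 -m crank '[{"x":-0.03,"y":-0.02,"z":-0.016,"ax":0,"ay":0,"az":-0.03,"claw":0},{"x":-0.06,"y":-0.05,"z":-0.032,"ax":0,"ay":0,"az":-0.06,"claw":0},{"x":-0.09,"y":-0.075,"z":-0.048,"ax":0,"ay":0,"az":-0.09,"claw":0},{"x":-0.12,"y":-0.1,"z":-0.064,"ax":0,"ay":0,"az":-0.12,"claw":0},{"x":-0.146,"y":-0.125,"z":-0.08,"ax":0,"ay":0,"az":-0.15,"claw":0}]'
python3 -c "
from h import *
need([0.496,0.1,0.30],0)"
```

```text
time: 0.52
ee_pos: [0.2267, -0.4395, 0.3017]
eef_rot: [0.866, -0.499, -0.0, -0.0]
ft_force: [-0.1, -0.8, -0.1]
width: 0.0614
0.52 [ 0.2267 -0.4395  0.3017] [ 8.665e-01 -4.992e-01 -5.000e-04 -0.000e+00] [-0.1 -0.8 -0.1] 0.06138928081750227
[[ 0.501 -0.865 -0.001]
 [-0.865 -0.501  0.001]
 [-0.001  0.    -1.   ]]
target z [ 0.  0. -1.] shift [-0.3317 -0.5035  0.0018] turn [-1.000e-04  5.000e-04 -5.384e-01]
```

```bash

python3 -m crank '[{"x":-0.022,"y":-0.033,"z":0,"ax":0,"ay":0,"az":-0.04,"claw":0},{"x":-0.044,"y":-0.066,"z":0,"ax":0,"ay":0,"az":-0.08,"claw":0},{"x":-0.066,"y":-0.1,"z":0,"ax":0,"ay":0,"az":-0.13,"claw":0},{"x":-0.088,"y":-0.134,"z":0,"ax":0,"ay":0,"az":-0.18,"claw":0},{"x":-0.11,"y":-0.168,"z":0,"ax":0,"ay":0,"az":-0.22,"claw":0}]'
python3 -c "
from h import *
need([0.496,0.1,0.30],0)"
```

```text
time: 0.93
ee_pos: [0.3175, -0.2604, 0.3014]
eef_rot: [0.955, -0.297, -0.0, 0.0]
ft_force: [0.6, -0.8, 0.6]
width: 0.0441
0.93 [ 0.3175 -0.2604  0.3014] [ 9.549e-01 -2.970e-01 -1.000e-04  3.000e-04] [ 0.6 -0.8  0.6] 0.044135554466802875
[[ 0.824 -0.567 -0.   ]
 [-0.567 -0.824 -0.   ]
 [ 0.     0.001 -1.   ]]
target z [ 0.  0. -1.] shift [-0.0574 -0.3981  0.0012] turn [ 3.000e-04  1.000e-04 -3.172e-01]
```

```bash

python3 -m crank '[{"x":-0.006,"y":-0.04,"z":0,"ax":0,"ay":0,"az":-0.06,"claw":0},{"x":-0.012,"y":-0.08,"z":0,"ax":0,"ay":0,"az":-0.12,"claw":0},{"x":-0.018,"y":-0.12,"z":0,"ax":0,"ay":0,"az":-0.18,"claw":0},{"x":-0.023,"y":-0.16,"z":0,"ax":0,"ay":0,"az":-0.24,"claw":0},{"x":-0.029,"y":-0.2,"z":0,"ax":0,"ay":0,"az":-0.3,"claw":0}]'
python3 -c "
from h import *
need([0.496,0.1,0.30],0)"
```

```text
time: 1.35
ee_pos: [0.4079, -0.0797, 0.3015]
eef_rot: [1.0, -0.001, 0.0, 0.0]
ft_force: [0.3, -0.8, -0.2]
width: 0.0435
1.35 [ 0.4079 -0.0797  0.3015] [ 1.0e+00 -1.2e-03  1.0e-04  3.0e-04] [ 0.3 -0.8 -0.2] 0.043478892736411236
[[ 1.    -0.002  0.   ]
 [-0.002 -1.    -0.001]
 [ 0.     0.001 -1.   ]]
target z [ 0.  0. -1.] shift [ 0.0876 -0.1799  0.0014] turn [ 0.0003 -0.0001 -0.0169]
```

```bash

python3 -m crank '[{"x":0.016,"y":-0.036,"z":0,"ax":0,"ay":0,"az":-0.0169,"claw":0},{"x":0.032,"y":-0.072,"z":0,"ax":0,"ay":0,"az":-0.0169,"claw":0},{"x":0.05,"y":-0.108,"z":0,"ax":0,"ay":0,"az":-0.0169,"claw":0},{"x":0.068,"y":-0.144,"z":0,"ax":0,"ay":0,"az":-0.0169,"claw":0},{"x":0.087,"y":-0.18,"z":0,"ax":0,"ay":0,"az":-0.0169,"claw":0}]'
python3 -m crank '[{"x":0,"y":0,"z":0.03,"ax":-0.06,"ay":0,"az":0,"claw":0},{"x":0,"y":0,"z":0.06,"ax":-0.12,"ay":0,"az":0,"claw":0},{"x":0,"y":0,"z":0.08,"ax":-0.18,"ay":0,"az":0,"claw":0},{"x":0,"y":0,"z":0.1,"ax":-0.24,"ay":0,"az":0,"claw":0},{"x":0,"y":0,"z":0.12,"ax":-0.3,"ay":0,"az":0,"claw":0}]'
python3 -c "
from h import *
print(r.read_state()['joint_positions'])
need([0.496,0.06,0.10],45)"
```

```text
time: 1.77
ee_pos: [0.4965, 0.0994, 0.3018]
eef_rot: [1.0, 0.012, 0.0, 0.0]
ft_force: [1.3, -0.4, -0.2]
width: 0.0434
time: 2.18
ee_pos: [0.4967, 0.0982, 0.1812]
eef_rot: [0.954, 0.012, 0.006, 0.298]
ft_force: [0.8, -1.7, 1.1]
width: 0.0433
[ 0.0809884   0.44133425 -0.8770915   1.69037553  0.74623699  1.65774545
 -0.9234142 ]
2.18 [0.4967 0.0982 0.1812] [0.9544 0.0123 0.0057 0.2982] [ 0.8 -1.7  1.1] 0.0433371291077475
[[ 1.     0.02   0.018]
 [ 0.027 -0.822 -0.569]
 [ 0.003  0.569 -0.822]]
target z [ 0.02 -0.71 -0.71] shift [-0.002  -0.0149  0.0885] turn [-0.0898  0.0001 -0.0029]
```

```bash

python3 -m crank '[{"x":0,"y":-0.005,"z":0.02,"ax":-0.02,"ay":0,"az":0,"claw":0},{"x":0,"y":-0.01,"z":0.04,"ax":-0.04,"ay":0,"az":0,"claw":0},{"x":-0.001,"y":-0.013,"z":0.06,"ax":-0.06,"ay":0,"az":0,"claw":0},{"x":-0.002,"y":-0.015,"z":0.07,"ax":-0.07,"ay":0,"az":-0.003,"claw":0},{"x":-0.002,"y":-0.015,"z":0.08,"ax":-0.07,"ay":0,"az":-0.003,"claw":0}]'
python3 -c "
from h import *
print(r.read_state()['joint_positions'])
need([0.497,0.02,0.027],43)
snap('scene','s2');snap('top','t2')
a=cv2.imread('pics/s2.png')[120:300,270:510];b=cv2.imread('pics/t2.png')[200:340,290:510]
cv2.imwrite('pics/v2.png',np.hstack([cv2.resize(a,(400,300)),cv2.resize(b,(400,300*1))]))"
```

```text
time: 2.6
ee_pos: [0.4941, 0.0652, 0.1054]
eef_rot: [0.932, 0.016, 0.003, 0.362]
ft_force: [0.0, -0.2, 0.1]
width: 0.0439
[ 0.00692043  0.5689137  -0.79931031  1.77016789  0.87917947  1.63997495
 -1.0456503 ]
2.6 [0.4941 0.0652 0.1054] [0.932  0.0165 0.0027 0.362 ] [ 0.  -0.2  0.1] 0.04390226522167233
[[ 0.999  0.029  0.017]
 [ 0.033 -0.737 -0.675]
 [-0.007  0.675 -0.738]]
target z [ 0.02 -0.68 -0.73] shift [ 0.002  -0.0195  0.0884] turn [-0.0048  0.0021  0.0028]
```

View pics/v2.png

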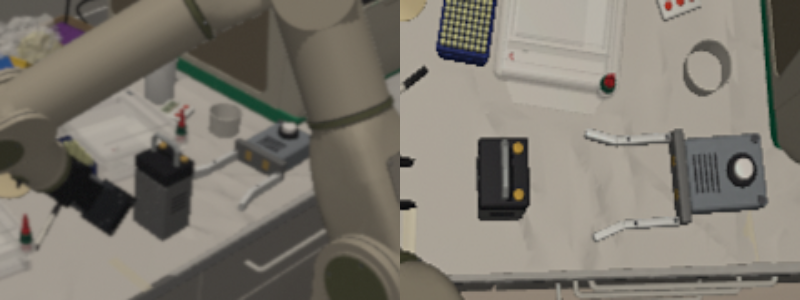

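The picture shows the gripper tilted behind the box. Its fingertips are spread along world x, level with the box centre and clear of it and the handle.

```bash

python3 -m crank '[{"x":0,"y":-0.004,"z":0.018,"ax":0,"ay":0,"az":0,"claw":0},{"x":0.001,"y":-0.008,"z":0.036,"ax":0,"ay":0,"az":0,"claw":0},{"x":0.002,"y":-0.012,"z":0.054,"ax":-0.003,"ay":0.001,"az":0.002,"claw":0},{"x":0.002,"y":-0.016,"z":0.072,"ax":-0.005,"ay":0.002,"az":0.003,"claw":0},{"x":0.002,"y":-0.0195,"z":0.088,"ax":-0.005,"ay":0.002,"az":0.003,"claw":0}]'
python3 -c "
from h import *
need([0.497,-0.02,0.027],43)
need([0.5035,-0.15,0.027],43)"
```

```text
time: 3.12
ee_pos: [0.4982, 0.019, 0.028]
eef_rot: [0.93, 0.012, 0.007, 0.366]
ft_force: [0.0, -0.2, -0.7]
width: 0.0436
3.12 [0.4982 0.019  0.028 ] [0.9304 0.0123 0.0071 0.3662] [ 0.  -0.2 -0.7] 0.043559162506124384
[[ 1.     0.018  0.022]
 [ 0.028 -0.731 -0.681]
 [ 0.004  0.682 -0.732]]
target z [ 0.02 -0.68 -0.73] shift [-0.0023  0.0278  0.0273] turn [-0.0002 -0.0004 -0.0027]
3.12 [0.4982 0.019  0.028 ] [0.9304 0.0123 0.0071 0.3662] [ 0.  -0.2 -0.7] 0.043559162506124384
[[ 1.     0.018  0.022]
 [ 0.028 -0.731 -0.681]
 [ 0.004  0.682 -0.732]]
target z [ 0.02 -0.68 -0.73] shift [0.0006 0.123  0.116 ] turn [-0.0002 -0.0004 -0.0027]
```

```bash

python3 -m crank '[{"x":0,"y":0.006,"z":0.0055,"ax":0,"ay":0,"az":0,"claw":0},{"x":0,"y":0.012,"z":0.011,"ax":0,"ay":0,"az":0,"claw":0},{"x":-0.001,"y":0.018,"z":0.017,"ax":0,"ay":0,"az":-0.002,"claw":0},{"x":-0.001,"y":0.024,"z":0.022,"ax":0,"ay":0,"az":-0.002,"claw":0},{"x":-0.001,"y":0.029,"z":0.0275,"ax":0,"ay":0,"az":-0.002,"claw":0}]'
python3 -m crank '[{"x":0,"y":0.005,"z":0.005,"ax":0,"ay":0,"az":0,"claw":0},{"x":0,"y":0.01,"z":0.01,"ax":0,"ay":0,"az":0,"claw":0},{"x":0,"y":0.016,"z":0.015,"ax":0,"ay":0,"az":0,"claw":0},{"x":0,"y":0.022,"z":0.02,"ax":0,"ay":0,"az":0,"claw":0},{"x":0,"y":0.029,"z":0.027,"ax":0,"ay":0,"az":0,"claw":0}]'
python3 -c "
from h import *
need([0.5035,-0.15,0.027],43)
snap('top','t3')
b=cv2.imread('pics/t3.png')[230:330,320:500]
cv2.imwrite('pics/v3.png',cv2.resize(b,None,fx=4.4,fy=4.4,interpolation=cv2.INTER_CUBIC))"
```

```text
time: 3.53
ee_pos: [0.4987, -0.0207, 0.0294]
eef_rot: [0.93, 0.014, 0.007, 0.366]
ft_force: [-0.3, 0.4, -0.2]
width: 0.044
time: 3.95
ee_pos: [0.5001, -0.0579, 0.0286]
eef_rot: [0.931, 0.016, 0.007, 0.365]
ft_force: [-0.6, 7.6, 2.5]
width: 0.0432
3.95 [ 0.5001 -0.0579  0.0286] [0.9309 0.0157 0.0072 0.3648] [-0.6  7.6  2.5] 0.04320447191999657
[[ 0.999  0.024  0.025]
 [ 0.034 -0.733 -0.679]
 [ 0.002  0.679 -0.734]]
target z [ 0.02 -0.68 -0.73] shift [0.0002 0.0665 0.0638] turn [-0.0018 -0.0017  0.0005]
```

View pics/v3.png

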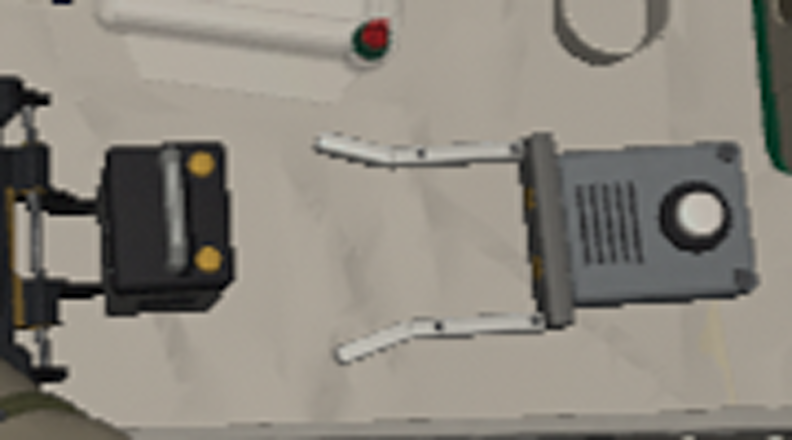

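The box follows the fingers upright. Its handle runs (170,150)→(177,270), so its yaw now matches the dock's. Next I'll check the lateral offset and keep pushing.

```bash
python3 -c "
from h import *
import pickle
c=pickle.load(open('c0.pkl','rb'))['top']
P=lambda u,v,z:ray(c,320+(u+.5)/4.4-.5,230+(v+.5)/4.4-.5,z)[:2].round(4)
print(P(170,150,.19),P(177,270,.19),P(107,146,.15),P(108,290,.15))"
python3 -m crank '[{"x":0,"y":0.006,"z":0.0057,"ax":0,"ay":0,"az":0,"claw":0},{"x":0,"y":0.012,"z":0.0114,"ax":0,"ay":0,"az":0,"claw":0},{"x":0,"y":0.018,"z":0.017,"ax":-0.001,"ay":-0.001,"az":0,"claw":0},{"x":0,"y":0.024,"z":0.023,"ax":-0.002,"ay":-0.002,"az":0,"claw":0},{"x":0,"y":0.03,"z":0.029,"ax":-0.002,"ay":-0.002,"az":0,"claw":0}]'
python3 -c "
from h import *
need([0.5035,-0.15,0.027],43)"
```

```text
[ 0.5331 -0.0972] [ 0.4645 -0.0985] [ 0.5433 -0.0636] [ 0.4589 -0.0614]
time: 4.42
ee_pos: [0.502, -0.0992, 0.0284]
eef_rot: [0.93, 0.015, 0.006, 0.367]
ft_force: [-0.1, 11.7, 8.4]
width: 0.0439
4.42 [ 0.502  -0.0992  0.0284] [0.9301 0.015  0.0059 0.367 ] [-0.1 11.7  8.4] 0.043878070482557485
[[ 0.999  0.024  0.022]
 [ 0.032 -0.73  -0.682]
 [-0.     0.683 -0.731]]
target z [ 0.02 -0.68 -0.73] shift [-0.0001  0.0362  0.0357] turn [ 0.0006 -0.0002  0.0003]
```

```bash

python3 -m crank '[{"x":0,"y":0.007,"z":0.007,"ax":0,"ay":0,"az":0,"claw":0},{"x":-0.0005,"y":0.014,"z":0.014,"ax":0,"ay":0,"az":0,"claw":0},{"x":-0.001,"y":0.021,"z":0.021,"ax":0,"ay":0,"az":0,"claw":0},{"x":-0.001,"y":0.028,"z":0.028,"ax":0,"ay":0,"az":0,"claw":0},{"x":-0.0015,"y":0.036,"z":0.035,"ax":0,"ay":0,"az":0,"claw":0}]'
python3 -m crank '[{"x":0,"y":0.006,"z":0.006,"ax":0,"ay":0,"az":0,"claw":0},{"x":0,"y":0.012,"z":0.0115,"ax":0,"ay":0,"az":0,"claw":0},{"x":0,"y":0.018,"z":0.017,"ax":0,"ay":0,"az":0,"claw":0},{"x":0,"y":0.024,"z":0.023,"ax":0,"ay":0,"az":0,"claw":0},{"x":0,"y":0.03,"z":0.0285,"ax":0,"ay":0,"az":0,"claw":0}]'
python3 -c "
from h import *
need([0.502,-0.25,0.027],43)
snap('top','t4')
b=cv2.imread('pics/t4.png')[230:330,320:500]
cv2.imwrite('pics/v4.png',cv2.resize(b,None,fx=4.4,fy=4.4,interpolation=cv2.INTER_CUBIC))"
```

```text
time: 4.83
ee_pos: [0.5029, -0.1489, 0.0279]
eef_rot: [0.93, 0.015, 0.007, 0.367]
ft_force: [1.1, 10.8, 5.4]
width: 0.0434
time: 5.25
ee_pos: [0.5039, -0.1905, 0.0277]
eef_rot: [0.93, 0.015, 0.007, 0.367]
ft_force: [0.1, 12.1, 8.8]
width: 0.0432
5.25 [ 0.5039 -0.1905  0.0277] [0.93   0.0153 0.0066 0.3672] [ 0.1 12.1  8.8] 0.043221424351369254
[[ 0.999  0.024  0.023]
 [ 0.033 -0.73  -0.683]
 [ 0.001  0.683 -0.73 ]]
target z [ 0.02 -0.68 -0.73] shift [-0.0039  0.0429  0.0411] turn [ 0.0008 -0.001   0.0003]
```

View pics/v4.png

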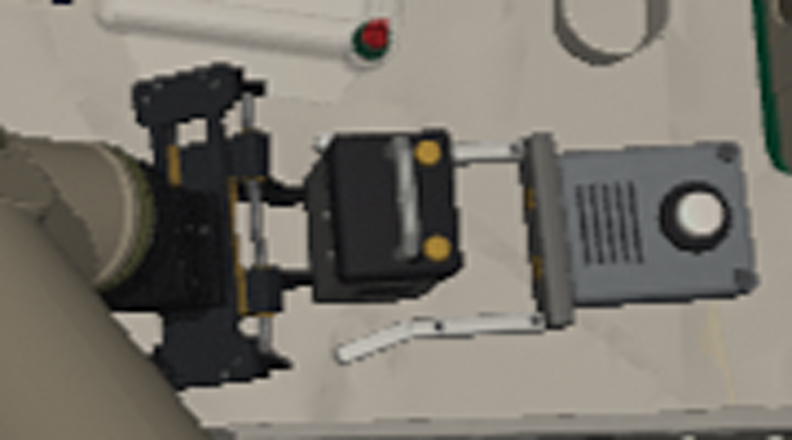

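```bash
python3 -c "
from h import *
import pickle
c=pickle.load(open('c0.pkl','rb'))['top']
P=lambda u,v,z:ray(c,320+(u+.5)/4.4-.5,230+(v+.5)/4.4-.5,z)[:2].round(4)
print('base L',P(315,300,0),'lid',P(330,135,.15),P(448,130,.15),P(460,270,.15),P(343,278,.15),'handle',P(400,140,.19),P(409,258,.19))"

```

```text
base L [ 0.4674 -0.2007] lid [ 0.5469 -0.1943] [ 0.5483 -0.2635] [ 0.4659 -0.2653] [ 0.4628 -0.1974] handle [ 0.5359 -0.2282] [ 0.4684 -0.2293]
```

The base sits about 4–5 mm toward +x of the dock centreline, inside the 7 mm clearance. I'll trim in −x while pushing.

```bash

python3 -m crank '[{"x":-0.001,"y":0.005,"z":0.005,"ax":0,"ay":0,"az":0,"claw":0},{"x":-0.002,"y":0.011,"z":0.01,"ax":0,"ay":0,"az":0,"claw":0},{"x":-0.003,"y":0.017,"z":0.016,"ax":0,"ay":0,"az":0,"claw":0},{"x":-0.004,"y":0.023,"z":0.022,"ax":0,"ay":0,"az":0,"claw":0},{"x":-0.005,"y":0.029,"z":0.028,"ax":0,"ay":0,"az":0,"claw":0}]'
python3 -c "
from h import *
need([0.502,-0.26,0.027],43)"
python3 -m crank '[{"x":0,"y":0.003,"z":0.003,"ax":0,"ay":0,"az":0,"claw":0},{"x":0,"y":0.005,"z":0.005,"ax":0,"ay":0,"az":0,"claw":0},{"x":0,"y":0.007,"z":0.007,"ax":0,"ay":0,"az":0,"claw":0},{"x":0,"y":0.009,"z":0.0085,"ax":0,"ay":0,"az":0,"claw":0},{"x":0,"y":0.011,"z":0.0103,"ax":0,"ay":0,"az":0,"claw":0}]'
python3 -c "
from h import *
need([0.502,-0.26,0.027],43)"
```

```text
time: 5.72
ee_pos: [0.5007, -0.2309, 0.0273]
eef_rot: [0.93, 0.015, 0.007, 0.367]
ft_force: [0.5, 14.0, 11.5]
width: 0.0433
5.72 [ 0.5007 -0.2309  0.0273] [0.9299 0.0155 0.007  0.3673] [ 0.5 14.  11.5] 0.043311775732709494
[[ 0.999  0.024  0.024]
 [ 0.034 -0.73  -0.683]
 [ 0.002  0.683 -0.73 ]]
target z [ 0.02 -0.68 -0.73] shift [0.0004 0.021  0.0201] turn [ 0.0009 -0.0014  0.0004]
time: 6.13
ee_pos: [0.5006, -0.2459, 0.0271]
eef_rot: [0.93, 0.015, 0.006, 0.367]
ft_force: [0.2, 12.3, 8.6]
width: 0.0434
6.13 [ 0.5006 -0.2459  0.0271] [0.9299 0.0154 0.0064 0.3673] [ 0.2 12.3  8.6] 0.04341029759080979
[[ 0.999  0.024  0.023]
 [ 0.033 -0.73  -0.683]
 [ 0.001  0.683 -0.73 ]]
target z [ 0.02 -0.68 -0.73] shift [0.0009 0.0103 0.0097] turn [ 0.001  -0.0009  0.0004]
```

```bash

python3 -m crank '[{"x":0,"y":0.0016,"z":0.0015,"ax":0,"ay":0,"az":0,"claw":0},{"x":0,"y":0.0032,"z":0.003,"ax":0,"ay":0,"az":0,"claw":0},{"x":0,"y":0.0048,"z":0.0045,"ax":0,"ay":0,"az":0,"claw":0},{"x":0,"y":0.006,"z":0.0055,"ax":0,"ay":0,"az":0,"claw":0},{"x":0,"y":0.0075,"z":0.007,"ax":0,"ay":0,"az":0,"claw":0}]'
python3 -m crank '[{"x":0,"y":0.0006,"z":0.0006,"ax":0,"ay":0,"az":0,"claw":0},{"x":0,"y":0.0012,"z":0.0011,"ax":0,"ay":0,"az":0,"claw":0},{"x":0,"y":0.0018,"z":0.0017,"ax":0,"ay":0,"az":0,"claw":0},{"x":0,"y":0.0024,"z":0.0022,"ax":0,"ay":0,"az":0,"claw":0},{"x":0,"y":0.003,"z":0.0028,"ax":0,"ay":0,"az":0,"claw":0}]'
```

```text
time: 6.55
ee_pos: [0.5008, -0.2561, 0.027]
eef_rot: [0.93, 0.015, 0.006, 0.367]
ft_force: [-1.2, 13.4, 9.8]
width: 0.0434
time: 6.97
ee_pos: [0.5007, -0.2594, 0.0269]
eef_rot: [0.93, 0.016, 0.006, 0.367]
ft_force: [-6.2, 18.7, 12.8]
width: 0.0435
```

```bash

python3 -m crank '[{"x":0,"y":0.0005,"z":0.0004,"ax":0,"ay":0,"az":0,"claw":0},{"x":0,"y":0.001,"z":0.0009,"ax":0,"ay":0,"az":0,"claw":0},{"x":0,"y":0.0015,"z":0.0014,"ax":0,"ay":0,"az":0,"claw":0},{"x":0,"y":0.0015,"z":0.0014,"ax":0,"ay":0,"az":0,"claw":0},{"x":0,"y":0.0015,"z":0.0014,"ax":0,"ay":0,"az":0,"claw":0}]'
python3 -c "
from h import *
snap('top','t5')
b=cv2.imread('pics/t5.png')[230:330,320:500]
cv2.imwrite('pics/v5.png',cv2.resize(b,None,fx=4.4,fy=4.4,interpolation=cv2.INTER_CUBIC))"
```

```text
time: 7.38
ee_pos: [0.5007, -0.2609, 0.0268]
eef_rot: [0.93, 0.016, 0.006, 0.367]
ft_force: [-7.0, 19.0, 14.4]
width: 0.0435
```

View pics/v5.png

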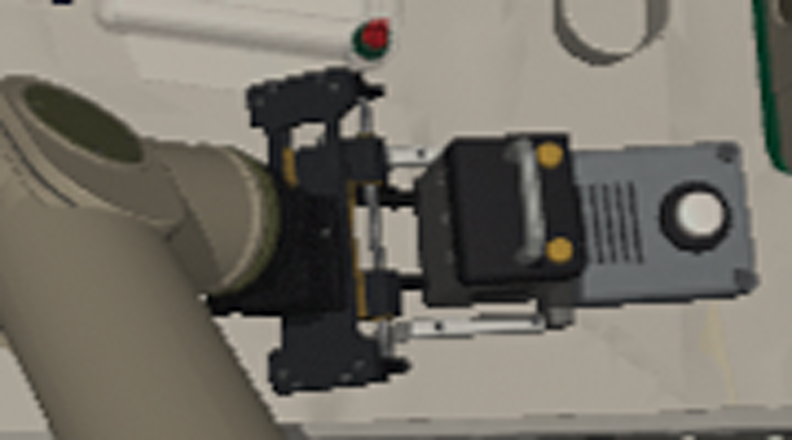

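```bash
python3 -c "
from h import *
import pickle
c=pickle.load(open('c0.pkl','rb'))['top']
P=lambda u,v,z:ray(c,320+(u+.5)/4.4-.5,230+(v+.5)/4.4-.5,z)[:2].round(4)
print('base L',P(428,303,0),'lid',P(453,140,.15),P(568,134,.15),P(582,273,.15),P(466,282,.15),'handle',P(521,143,.19),P(533,260,.19))"
python3 -m crank '[{"x":0,"y":0.0005,"z":0.0005,"ax":0,"ay":0,"az":0,"claw":0},{"x":0,"y":0.001,"z":0.001,"ax":0,"ay":0,"az":0,"claw":0},{"x":0,"y":0.0015,"z":0.0014,"ax":0,"ay":0,"az":0,"claw":0},{"x":0,"y":0.002,"z":0.0019,"ax":0,"ay":0,"az":0,"claw":0},{"x":0,"y":0.002,"z":0.0019,"ax":0,"ay":0,"az":0,"claw":0}]'

```

```text
base L [ 0.4639 -0.2725] lid [ 0.5423 -0.266 ] [ 0.5443 -0.3335] [ 0.4626 -0.3356] [ 0.4589 -0.2683] handle [ 0.5326 -0.2968] [ 0.4657 -0.299 ]
time: 7.85
ee_pos: [0.5008, -0.2613, 0.0267]
eef_rot: [0.93, 0.017, 0.006, 0.366]
ft_force: [-13.6, 31.1, 22.1]
width: 0.0432
```

```bash

python3 -m crank '[{"x":-0.001,"y":0.0002,"z":0.0002,"ax":0,"ay":0,"az":0,"claw":0},{"x":-0.002,"y":0.0004,"z":0.0004,"ax":0,"ay":0,"az":0,"claw":0},{"x":-0.002,"y":0.0005,"z":0.0005,"ax":0,"ay":0,"az":0,"claw":0},{"x":-0.002,"y":0.0005,"z":0.0005,"ax":0,"ay":0,"az":0,"claw":0},{"x":-0.002,"y":0.0005,"z":0.0005,"ax":0,"ay":0,"az":0,"claw":0}]'

```

```text
time: 8.27
ee_pos: [0.5006, -0.2615, 0.0268]
eef_rot: [0.931, 0.018, 0.008, 0.366]
ft_force: [-4.9, 31.0, 17.4]
width: 0.0429
```

Solid contact: force is up to 31 N with no further advance. Now I'll back off horizontally and check.

```bash

python3 -m crank '[{"x":0.001,"y":-0.002,"z":-0.002,"ax":0,"ay":0,"az":0,"claw":0},{"x":0.001,"y":-0.006,"z":-0.0055,"ax":0,"ay":0,"az":0,"claw":0},{"x":0.001,"y":-0.02,"z":-0.019,"ax":0,"ay":0,"az":0,"claw":0},{"x":0.001,"y":-0.04,"z":-0.0375,"ax":0,"ay":0,"az":0,"claw":0},{"x":0.001,"y":-0.06,"z":-0.056,"ax":0,"ay":0,"az":0,"claw":0}]'
python3 -m crank '[{"x":0,"y":-0.02,"z":-0.022,"ax":0,"ay":0,"az":0,"claw":0},{"x":0,"y":-0.04,"z":-0.044,"ax":0,"ay":0,"az":0,"claw":0},{"x":0,"y":-0.06,"z":-0.066,"ax":0,"ay":0,"az":0,"claw":0.3},{"x":0,"y":-0.08,"z":-0.088,"ax":0,"ay":0,"az":0,"claw":1},{"x":0,"y":-0.09,"z":-0.1,"ax":0,"ay":0,"az":0,"claw":1}]'
python3 -c "
from h import *
need([0.502,-0.05,0.32],0)
snap('top','t6');snap('scene','s6')
a=cv2.imread('pics/s6.png')[160:270,330:480];b=cv2.imread('pics/t6.png')[240:320,400:500]
cv2.imwrite('pics/v6.png',np.hstack([cv2.resize(a,(400,400*110//150),interpolation=cv2.INTER_CUBIC)[:290],cv2.resize(b,(363,290),interpolation=cv2.INTER_CUBIC)]))"
```

```text
time: 8.68
ee_pos: [0.4952, -0.1863, 0.0263]
eef_rot: [0.929, 0.013, 0.004, 0.369]
ft_force: [0.5, 0.6, -0.6]
width: 0.0436
time: 9.1
ee_pos: [0.492, -0.0489, 0.0374]
eef_rot: [0.93, 0.015, 0.005, 0.367]
ft_force: [-0.0, 0.1, -0.7]
width: 0.0309
9.1 [ 0.492  -0.0489  0.0374] [0.9299 0.0151 0.0049 0.3675] [-0.   0.1 -0.7] 0.0309110095698291
[[ 0.999  0.025  0.02 ]
 [ 0.032 -0.729 -0.683]
 [-0.002  0.684 -0.73 ]]
target z [ 0.  0. -1.] shift [ 0.0095  0.1942 -0.2053] turn [0.3763 0.0009 0.0005]
```

View pics/v6.png

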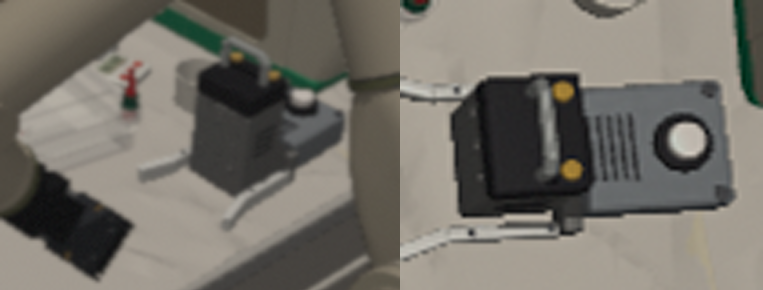

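The picture shows the box upright between the rails with its lid over the stop. Its handle runs (543,82)→(551,178) and its rear base edge (452,116)→(462,214).

```bash
python3 -c "
from h import *
import pickle
c=pickle.load(open('c0.pkl','rb'))['top']
P=lambda u,v,z:ray(c,400+(u-400+.5)/3.63-.5,240+(v+.5)/3.63-.5,z)[:2].round(4)
print('base rear',P(450,117,0),P(461,215,0),'lid front',P(579,76,.15),P(591,190,.15),'lid rear',P(488,82,.15),P(493,196,.15),'handle',P(544,84,.19),P(550,178,.19))
g=cv2.imread('pics/t6.png')[:,:,0:3].min(2)
m=np.zeros_like(g);m[262:295,455:500]=(g[262:295,455:500]>165)
n,l,s,ct=cv2.connectedComponentsWithStats(m);print(s[1:],ct[1:],[ray(c,*q,.068)[:2].round(4) for q in ct[1:]])
"
python3 -m crank '[{"x":0.002,"y":0.005,"z":-0.04,"ax":0,"ay":0,"az":0,"claw":1},{"x":0.004,"y":0.01,"z":-0.08,"ax":0.05,"ay":0,"az":0,"claw":1},{"x":0.006,"y":0.03,"z":-0.115,"ax":0.11,"ay":0,"az":0,"claw":1},{"x":0.008,"y":0.06,"z":-0.14,"ax":0.17,"ay":0,"az":0,"claw":1},{"x":0.0095,"y":0.09,"z":-0.16,"ax":0.23,"ay":0,"az":0,"claw":1}]'
python3 -c "
from h import *
need([0.502,-0.05,0.32],0)"
```

```text
base rear [ 0.5395 -0.2673] [ 0.4628 -0.2712] lid front [ 0.543 -0.334] [ 0.4617 -0.3365] lid rear [ 0.5401 -0.2693] [ 0.4591 -0.2677] handle [ 0.5308 -0.2999] [ 0.4657 -0.2995]
[[475 274   8   9  59]] [[478.52542373 277.93220339]] [array([ 0.5081, -0.4301])]
time: 9.62
ee_pos: [0.5015, -0.0072, 0.2184]
eef_rot: [0.989, 0.016, 0.004, 0.144]
ft_force: [1.1, -1.9, -0.5]
width: 0.0008
9.62 [ 0.5015 -0.0072  0.2184] [0.9894 0.0163 0.0037 0.1445] [ 1.1 -1.9 -0.5] 0.0007603592430963416
[[ 0.999  0.031  0.012]
 [ 0.033 -0.958 -0.286]
 [ 0.003  0.286 -0.958]]
target z [ 0.  0. -1.] shift [-0.0007  0.0701 -0.0852] turn [ 0.145  -0.0014  0.0007]
```

```bash
python3 -c "
from h import *
import pickle
c=pickle.load(open('c0.pkl','rb'))['top']
for u,v in [(490,200),(494,240),(497,268),(503,276)]: print(ray(c,u,v,0)[:2].round(3),ray(c,u,v,.02)[:2].round(3),ray(c,u,v,.3)[:2].round(3))
print('cup',ray(c,458,231,.05)[:2])"
python3 -m crank '[{"x":0,"y":0.01,"z":-0.02,"ax":0.04,"ay":0,"az":0,"claw":1},{"x":0,"y":0.02,"z":-0.04,"ax":0.08,"ay":0,"az":0,"claw":1},{"x":0,"y":0.02,"z":-0.07,"ax":0.12,"ay":0,"az":0,"claw":1},{"x":0,"y":0.02,"z":-0.09,"ax":0.145,"ay":0,"az":0,"claw":1},{"x":0,"y":0.02,"z":-0.105,"ax":0.145,"ay":0,"az":0,"claw":1}]'
python3 -c "
from h import *
need([0.39,-0.25,0.33],0);need([0.508,-0.431,0.15],0)"
```

```text
[ 0.746 -0.502] [ 0.74  -0.496] [ 0.659 -0.405]
[ 0.626 -0.503] [ 0.622 -0.497] [ 0.562 -0.406]
[ 0.545 -0.505] [ 0.542 -0.498] [ 0.497 -0.407]
[ 0.522 -0.519] [ 0.519 -0.513] [ 0.478 -0.419]
cup [ 0.64372974 -0.38927656]
time: 10.03
ee_pos: [0.5008, -0.0013, 0.3236]
eef_rot: [1.0, 0.01, -0.0, 0.002]
ft_force: [-0.6, 0.1, -0.5]
width: 0.0003
10.03 [ 0.5008 -0.0013  0.3236] [ 9.999e-01  1.050e-02 -1.000e-04  1.500e-03] [-0.6  0.1 -0.5] 0.0003068625945886949
[[ 1.     0.021 -0.   ]
 [ 0.021 -1.    -0.003]
 [-0.     0.003 -1.   ]]
target z [ 0.  0. -1.] shift [-0.116   0.2464 -0.0056] turn [ 0.0015  0.0001 -0.0052]
10.03 [ 0.5008 -0.0013  0.3236] [ 9.999e-01  1.050e-02 -1.000e-04  1.500e-03] [-0.6  0.1 -0.5] 0.0003068625945886949
[[ 1.     0.021 -0.   ]
 [ 0.021 -1.    -0.003]
 [-0.     0.003 -1.   ]]
target z [ 0.  0. -1.] shift [-0.0018  0.4293  0.1749] turn [ 0.0015  0.0001 -0.0052]
```

```bash

python3 -m crank '[{"x":0,"y":0.04,"z":0,"ax":-0.02,"ay":0,"az":0,"claw":1},{"x":0,"y":0.08,"z":0,"ax":-0.04,"ay":0,"az":0,"claw":1},{"x":0,"y":0.12,"z":0,"ax":-0.06,"ay":0,"az":0,"claw":1},{"x":0,"y":0.16,"z":0,"ax":-0.08,"ay":0,"az":0,"claw":1},{"x":0,"y":0.2,"z":0,"ax":-0.1,"ay":0,"az":-0.005,"claw":1}]'
python3 -c "
from h import *
need([0.508,-0.40,0.30],12);need([0.508,-0.431,0.15],12)"
```

```text
time: 10.45
ee_pos: [0.505, -0.2007, 0.3226]
eef_rot: [0.994, 0.018, -0.0, 0.104]
ft_force: [0.2, 1.1, 1.2]
width: 0.0008
10.45 [ 0.505  -0.2007  0.3226] [ 9.944e-01  1.810e-02 -2.000e-04  1.037e-01] [0.2 1.1 1.2] 0.0008169180569603991
[[ 0.999  0.036  0.003]
 [ 0.036 -0.978 -0.206]
 [-0.004  0.206 -0.978]]
target z [ 0.01 -0.21 -0.98] shift [-0.0041  0.1903  0.0632] turn [-0.0009  0.0016  0.0026]
10.45 [ 0.505  -0.2007  0.3226] [ 9.944e-01  1.810e-02 -2.000e-04  1.037e-01] [0.2 1.1 1.2] 0.0008169180569603991
[[ 0.999  0.036  0.003]
 [ 0.036 -0.978 -0.206]
 [-0.004  0.206 -0.978]]
target z [ 0.01 -0.21 -0.98] shift [-0.0045  0.1897  0.2164] turn [-0.0009  0.0016  0.0026]
```

```bash

python3 -m crank '[{"x":0,"y":0.04,"z":0.01,"ax":0,"ay":0,"az":0,"claw":1},{"x":0,"y":0.08,"z":0.02,"ax":0,"ay":0,"az":0,"claw":1},{"x":-0.002,"y":0.12,"z":0.03,"ax":0,"ay":0,"az":0,"claw":1},{"x":-0.004,"y":0.155,"z":0.045,"ax":0,"ay":0,"az":0.002,"claw":1},{"x":-0.004,"y":0.19,"z":0.063,"ax":0,"ay":0.001,"az":0.003,"claw":1}]'
python3 -c "
from h import *
need([0.508,-0.4305,0.15],12);need([0.508,-0.4305,0.09],12)"
```

```text
time: 10.87
ee_pos: [0.5079, -0.3997, 0.2997]
eef_rot: [0.995, 0.015, 0.001, 0.103]
ft_force: [0.3, -0.2, 0.5]
width: 0.0007
10.87 [ 0.5079 -0.3997  0.2997] [0.9946 0.0149 0.0013 0.1031] [ 0.3 -0.2  0.5] 0.0006738584600460419
[[ 1.     0.029  0.006]
 [ 0.03  -0.978 -0.205]
 [-0.001  0.205 -0.979]]
target z [ 0.01 -0.21 -0.98] shift [-0.0007 -0.0006  0.1528] turn [-0.0015  0.0004 -0.0007]
10.87 [ 0.5079 -0.3997  0.2997] [0.9946 0.0149 0.0013 0.1031] [ 0.3 -0.2  0.5] 0.0006738584600460419
[[ 1.     0.029  0.006]
 [ 0.03  -0.978 -0.205]
 [-0.001  0.205 -0.979]]
target z [ 0.01 -0.21 -0.98] shift [-0.0007 -0.0129  0.2115] turn [-0.0015  0.0004 -0.0007]
```

```bash

python3 -m crank '[{"x":0,"y":0,"z":0.03,"ax":0,"ay":0,"az":0,"claw":1},{"x":0,"y":0,"z":0.06,"ax":0,"ay":0,"az":0,"claw":1},{"x":0,"y":0,"z":0.1,"ax":0,"ay":0,"az":0,"claw":1},{"x":-0.0007,"y":0,"z":0.13,"ax":0,"ay":0,"az":0,"claw":1},{"x":-0.0007,"y":0,"z":0.152,"ax":0,"ay":0,"az":0,"claw":1}]'
python3 -c "
from h import *
need([0.508,-0.4305,0.085],12)
snap('top','t7');snap('scene','s7')
a=cv2.imread('pics/s7.png')[130:270,330:530];b=cv2.imread('pics/t7.png')[200:340,380:580]
cv2.imwrite('pics/v7.png',cv2.resize(np.hstack([a,b]),(800,280),interpolation=cv2.INTER_CUBIC))"
```

```text
time: 11.28
ee_pos: [0.5067, -0.4284, 0.1467]
eef_rot: [0.995, 0.015, -0.001, 0.101]
ft_force: [-1.1, -0.5, -0.4]
width: 0.0005
11.28 [ 0.5067 -0.4284  0.1467] [ 9.947e-01  1.530e-02 -6.000e-04  1.015e-01] [-1.1 -0.5 -0.4] 0.0005441544797295222
[[ 1.     0.031  0.002]
 [ 0.03  -0.979 -0.202]
 [-0.004  0.202 -0.979]]
target z [ 0.01 -0.21 -0.98] shift [ 0.0015 -0.0103  0.0609] turn [-0.0031  0.0022 -0.0001]
```

View pics/v7.png

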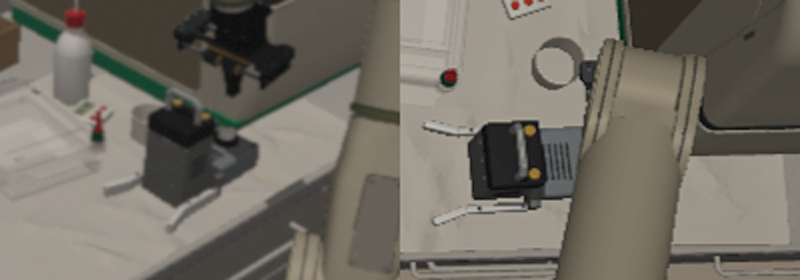

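The scene view shows the shut fingertips directly above the button. In the top view the wrist clears the instrument by about 4 cm.

```bash

python3 -m crank '[{"x":0,"y":-0.002,"z":0.012,"ax":0,"ay":0,"az":0,"claw":1},{"x":0.001,"y":-0.004,"z":0.024,"ax":0,"ay":0,"az":0,"claw":1},{"x":0.001,"y":-0.006,"z":0.036,"ax":0,"ay":0.001,"az":0,"claw":1},{"x":0.0015,"y":-0.008,"z":0.048,"ax":-0.002,"ay":0.002,"az":0,"claw":1},{"x":0.0015,"y":-0.01,"z":0.06,"ax":-0.003,"ay":0.002,"az":0,"claw":1}]'
python3 -m crank '[{"x":0,"y":-0.0006,"z":0.003,"ax":0,"ay":0,"az":0,"claw":1},{"x":0,"y":-0.0012,"z":0.006,"ax":0,"ay":0,"az":0,"claw":1},{"x":0,"y":-0.0018,"z":0.009,"ax":0,"ay":0,"az":0,"claw":1},{"x":0,"y":-0.0024,"z":0.012,"ax":0,"ay":0,"az":0,"claw":1},{"x":0,"y":-0.003,"z":0.015,"ax":0,"ay":0,"az":0,"claw":1}]'
python3 -c "
from h import *
need([0.508,-0.4305,0.062],12)"
```

```text
time: 11.8
ee_pos: [0.5119, -0.4286, 0.0889]
eef_rot: [0.994, 0.017, 0.004, 0.105]
ft_force: [0.3, 0.6, -0.2]
width: 0.0007
time: 12.22
ee_pos: [0.5121, -0.429, 0.0747]
eef_rot: [0.994, 0.017, 0.004, 0.105]
ft_force: [-0.2, 0.4, -0.6]
width: 0.0003
12.22 [ 0.5121 -0.429   0.0747] [0.9943 0.0168 0.004  0.1051] [-0.2  0.4 -0.6] 0.00027603194875331564
[[ 0.999  0.033  0.011]
 [ 0.034 -0.977 -0.209]
 [ 0.004  0.209 -0.978]]
target z [ 0.01 -0.21 -0.98] shift [-0.0043 -0.0013  0.0127] turn [ 0.0006 -0.0024  0.001 ]
```

Next I'll correct x by −4 mm and press in small steps.

```bash

python3 -m crank '[{"x":-0.002,"y":0,"z":0,"ax":0,"ay":0,"az":0,"claw":1},{"x":-0.004,"y":0,"z":0.001,"ax":0,"ay":-0.002,"az":0,"claw":1},{"x":-0.004,"y":-0.0005,"z":0.002,"ax":0,"ay":-0.002,"az":0,"claw":1},{"x":-0.004,"y":-0.001,"z":0.004,"ax":0,"ay":-0.002,"az":0,"claw":1},{"x":-0.004,"y":-0.001,"z":0.005,"ax":0,"ay":-0.002,"az":0,"claw":1}]'
python3 -m crank '[{"x":0,"y":-0.0002,"z":0.001,"ax":0,"ay":0,"az":0,"claw":1},{"x":0,"y":-0.0004,"z":0.002,"ax":0,"ay":0,"az":0,"claw":1},{"x":0,"y":-0.0006,"z":0.003,"ax":0,"ay":0,"az":0,"claw":1},{"x":0,"y":-0.0008,"z":0.004,"ax":0,"ay":0,"az":0,"claw":1},{"x":0,"y":-0.001,"z":0.005,"ax":0,"ay":0,"az":0,"claw":1}]'
python3 -m crank '[{"x":0,"y":-0.0001,"z":0.0006,"ax":0,"ay":0,"az":0,"claw":1},{"x":0,"y":-0.0002,"z":0.0012,"ax":0,"ay":0,"az":0,"claw":1},{"x":0,"y":-0.0004,"z":0.0018,"ax":0,"ay":0,"az":0,"claw":1},{"x":0,"y":-0.0005,"z":0.0024,"ax":0,"ay":0,"az":0,"claw":1},{"x":0,"y":-0.0006,"z":0.003,"ax":0,"ay":0,"az":0,"claw":1}]'
```

```text
time: 12.63
ee_pos: [0.5079, -0.429, 0.0693]
eef_rot: [0.994, 0.017, 0.002, 0.105]
ft_force: [-0.0, -0.1, 1.5]
width: 0.0004
time: 13.05
ee_pos: [0.508, -0.4291, 0.0643]
eef_rot: [0.994, 0.017, 0.002, 0.105]
ft_force: [0.2, 0.8, 4.3]
width: 0.0005
time: 13.47
ee_pos: [0.5082, -0.4292, 0.0633]
eef_rot: [0.994, 0.017, 0.002, 0.106]
ft_force: [-9.0, 8.6, 25.2]
width: 0.0007
```

The button gave about 4 N through its travel and then a hard stop at 25 N, about 6 mm below first contact, so it is fully down. Now I'll retreat.

```bash

python3 -m crank '[{"x":0,"y":0.001,"z":-0.005,"ax":0,"ay":0,"az":0,"claw":1},{"x":0,"y":0.004,"z":-0.02,"ax":0,"ay":0,"az":0,"claw":1},{"x":0,"y":0.01,"z":-0.05,"ax":0,"ay":0,"az":0,"claw":1},{"x":0,"y":0.018,"z":-0.085,"ax":0,"ay":0,"az":0,"claw":1},{"x":0,"y":0.025,"z":-0.12,"ax":0,"ay":0,"az":0,"claw":1}]'
python3 -m crank '[{"x":0,"y":0.007,"z":-0.03,"ax":0,"ay":0,"az":0,"claw":1},{"x":0,"y":0.014,"z":-0.06,"ax":0,"ay":0,"az":0,"claw":1},{"x":0,"y":0.02,"z":-0.09,"ax":0,"ay":0,"az":0,"claw":1},{"x":0,"y":0.025,"z":-0.12,"ax":0,"ay":0,"az":0,"claw":1},{"x":0,"y":0.025,"z":-0.12,"ax":0,"ay":0,"az":0,"claw":1}]'
python3 -m crank '[{"x":-0.04,"y":0,"z":0,"ax":0,"ay":0,"az":0,"claw":1},{"x":-0.08,"y":0,"z":0,"ax":0,"ay":0,"az":0,"claw":1},{"x":-0.11,"y":0,"z":0,"ax":0,"ay":0,"az":0,"claw":1},{"x":-0.13,"y":0,"z":0,"ax":0,"ay":0,"az":0,"claw":1},{"x":-0.13,"y":0,"z":0,"ax":0,"ay":0,"az":0,"claw":1}]'
python3 -c "
from h import *
st();snap('scene','s8');snap('top','t8')
a=cv2.imread('pics/s8.png')[130:270,330:530];b=cv2.imread('pics/t8.png')[160:360,300:580]
cv2.imwrite('pics/v8.png',np.hstack([cv2.resize(a,(400,280)),cv2.resize(b,(392,280))]))"
```

```text
time: 13.88
ee_pos: [0.5074, -0.4283, 0.1852]
eef_rot: [0.994, 0.017, 0.001, 0.104]
ft_force: [1.4, -0.1, 0.1]
width: 0.0002
time: 14.3
ee_pos: [0.5097, -0.4283, 0.314]
eef_rot: [0.994, 0.016, 0.005, 0.107]
ft_force: [-0.1, 0.5, 0.3]
width: 0.0005
time: 14.72
ee_pos: [0.3735, -0.4337, 0.3072]
eef_rot: [0.994, 0.014, 0.001, 0.106]
ft_force: [-0.1, -1.2, 1.3]
width: 0.0004
14.72 [ 0.3735 -0.4337  0.3072] [9.943e-01 1.420e-02 7.000e-04 1.058e-01] [-0.1 -1.2  1.3] 0.00042216128433311787
[[ 1.     0.028  0.004]
 [ 0.028 -0.977 -0.21 ]
 [-0.002  0.21  -0.978]]
```

View pics/v8.png

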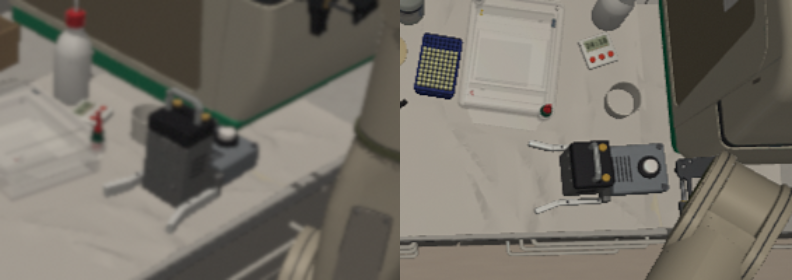

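The box stands home and upright, the button is up again and the arm is clear. I'll make one last check that the bystanders haven't moved, then hand in.

```bash
python3 -c "
from h import *
a=cv2.imread('pics/top0.png').astype(int);b=cv2.imread('pics/t8.png').astype(int);d=abs(a-b).max(2)
for n,(x0,x1,y0,y1) in dict(cup=(440,478,213,250),petri=(272,310,180,213),marker=(258,310,226,265),tape=(160,208,288,332),rack=(305,347,178,235)).items(): print(n,(d[y0:y1,x0:x1]>40).sum())
d=abs(cv2.imread('pics/t6.png').astype(int)-b).max(2);print('box since push',(d[255:305,412:455]>40).sum())
from bench import close_job; print(close_job())"
```

```text
cup 0
petri 0
marker 0
tape 0
rack 0
box since push 0
the job is handed in; nothing more can be done
None
```

I pushed the battery box low, at about 33 mm above the bench, with tilted, half-open fingers between the dock rails until it met the back stop. I then pressed the charger button fully down with the fingers shut, backed away and handed the job in at about 15 s on the robot's clock.

**Box home:** The push force rose from about 13 N to 31 N with almost no further advance. In the picture the box's edges lie within about 3 mm of the home position and 0.2° of parallel to the stop. The lid's front edge read about 3 mm short of the stop and the rear base edge about 2 mm past its home position. This is within my measuring error, so I relied on the force for full contact.

**Side force:** I saw up to 14 N sideways on the fingers at the end of the push. It fell to 5 N after a small sideways correction, and I did not establish the cause.

**Button:** It took about 4 N through its travel, then hit a hard stop at 25 N about 6 mm below first contact. It was up again in the last picture.

**Bystanders and final state:** Comparing the top view before and after, the five bystanders showed no change, and the box did not move after the push. The arm was clear of everything at hand-in.

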